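Shut down and vent the packing bench's air lines

ROBOT

A 6-joint arm with a two-finger parallel gripper is mounted at the origin on the work surface. World frame = base frame: x ahead of the robot, y to its left, z up, the work surface at z = 0. Lengths are in m, angles in degrees, forces in N, time in s.
With the tool pointing down it reaches from about 0.35 to 0.875 m from the base axis. Payload 4.2 kg.
Tool frame: the origin (TCP) lies on the centre line of the jaws, within the pads' length; the fingertips stand 17 mm ahead of it and the grasp point (between the pads) lies 2 mm behind it; z points along the fingers, y is the direction in which the jaws open and shut (so a half turn about z gives the same grasp; the last joint's range is limited). The gripper opens to 87 mm and grips with 3 to 60 N. Pads are 19 mm wide; open, the fingers measure 117 mm over their backs; the gripper's body (75 mm by 190 mm) begins 51 mm behind the grasp point.
Start: joints at [80.65, 22.042, 0.453, 0, -68.411, -14.817], TCP at [0.256, 0.57, 0.24] pointing down, gripper open.
Joint ranges: [-179.83, 179.83], [-69.29, 118.12], [-61.27, 80.66], [-181.25, 117.63], [-171.15, -9.14], [-177.46, 177.46]. Speed limits (degrees/s): [159.86, 159.86, 180, 180, 180, 180].

INTERFACE

Orientations are given as a 3x3 rotation matrix whose columns are the frame's x, y, z axes.
In Python, from station import * gives the robot as it stands.
- The arm moves only by the tool play_rows, never from a script. Its argument "targets" is a list that holds one entry, the list of rows, each a list of 5 numbers: the closure, from 0 (fully open) to 1 (shut), then the shift along the world's x, y, z in m, then the turn about the world's z in rad. In form: [[[gripper, x, y, z, twist], ...]]. A call has 1 to 5 rows; each row is the pose to reach, as a shift and turn from the pose commanded when the call began; what a row does not reach only later rows make up. A row lasts 1/12 s, in which the tool goes at most 41.7 mm and 7.16 degrees, less where a joint would pass 70% of its speed; a pose out of reach is approached as far as the arm can. A call with a gripper value outside its range is refused whole. The fingers move at their own pace and stop on an object; the grip force is fixed at half the most. Time passes only in rows, so rows that repeat a pose let the fingers close. It gives the time, the measured TCP pose, the force and the opening at its end, in the units of the state.
- sense(): the state, without advancing time (a new reading comes with each control period).
- capture(name): name is "scene" or "top"; returns the picture (480x640x3 uint8, blue, green, red); there is no depth.
- get_calibration(name): a dict with "camera_matrix" (3x3 intrinsics, pixels), "T" (4x4, takes a point from camera to world coordinates). Camera axes: x right, y up, looking along -z (the intrinsics and any distortion apply to the point x, -y, -z); pixel columns grow to the right and rows downward; lengths in m; the calibration is good to about 2 mm. A picture is of the moment at which its call begins. get_calibration takes no time and is no camera call.
- finish_job(): hands the job in, once; it reports no verdict.
The state is a dict: "time_s": time; "joints": joint angles; "joint_velocities": joint speeds; "effort": joint torques, N m; "tcp_pos": TCP position; "ee_rot": TCP orientation; "wrist_force": force on the tool from outside, world axes, zero at the start; "moment": the same for the moment, N m; "gripper_width": opening from 0.0 (shut) to 1.0 (fully open).
Only numpy, scipy, OpenCV 4.12 (cv2) and the standard library are available. Lean on these libraries where they do the work, as an engineer would, in place of code of your own. Each camera call takes 0.05 s, during which the arm holds its last target. There are 200 camera calls.

TASK

Shut off the packing bench's air: with one drag of a finger along the manifold, without lifting away part-way, flip the five toggles of the row to off, but leave on the single toggle that stands apart. Then vent the lines: pull the dump valve's sprung yoke all the way to its stop, ease it slowly back home without letting it fly, and let go. Leave everything else on the bench where it is.

Things in the scene. Friction and masses are not known exactly. Their poses are not given: they have to be found in the camera images.
- bank: Air manifold fixed to the bench: aluminium bar 90 x 380 x 60 mm high, origin under its centre, z up, its length along its own y. On top a row of five identical dark steel flip toggles, then a gap and a sixth, identical one by itself near the -y end. Each is a flat paddle 46 mm long from its pivot, 30 mm wide (along the bar's x), 9 mm thick. Other values: see the pivots and joints
- toggle1_pivot (a point): Pivot of the row's first toggle (+y end), at the height of the bar's top; pivots in the row are 54 mm apart. On, a toggle leans 0.3 rad to the bar's +y, tip 45 mm above the bar's top; off, it lies towards -y, under 20 mm above the bar's top. A shut finger carried with its end 22 to 38 mm above the bar's top along the centre line to -y flips each and slides over it; lower it may jam
- toggle5_pivot (a point): Pivot of the row's last toggle, at the height of the bar's top, 216 mm from the first
- toggle_apart_pivot (a point): pivot of the sixth toggle that stands apart, 100 mm beyond the last of the row, at the height of the bar's top
- toggle1 (a joint): toggle 1 of the row, counted from the bar's +y end: 0 = on (as at the start), 1.55 = off; a solid steel paddle that falls by its own weight (90 g) to either end once past upright (0.3)
- toggle2 (a joint): toggle 2 of the row, counted from the bar's +y end: 0 = on (as at the start), 1.55 = off; a solid steel paddle that falls by its own weight (90 g) to either end once past upright (0.3)
- toggle3 (a joint): toggle 3 of the row, counted from the bar's +y end: 0 = on (as at the start), 1.55 = off; a solid steel paddle that falls by its own weight (90 g) to either end once past upright (0.3)
- toggle4 (a joint): toggle 4 of the row, counted from the bar's +y end: 0 = on (as at the start), 1.55 = off; a solid steel paddle that falls by its own weight (90 g) to either end once past upright (0.3)
- toggle5 (a joint): toggle 5 of the row, counted from the bar's +y end: 0 = on (as at the start), 1.55 = off; a solid steel paddle that falls by its own weight (90 g) to either end once past upright (0.3)
- toggle_apart (a joint): the toggle that stands apart: 0 = on (as at the start, to stay so), 1.55 = off
- dump: Dump valve fixed to the bench: grey block 80 x 86 mm, top 86 mm above the bench, on a foot plate 150 x 130 mm; origin under its centre, z up. A sprung yoke straddles it: two flat arms 58 mm either side of the middle carry a level round black grip bar 18 mm thick, 136 mm long along the valve's y, 108 mm free between the arms
- yoke_grip (a point): middle of the yoke's grip bar (centre of the bar's thickness; moves with the yoke); bar about 182 mm above the bench at rest
- yoke_axis (a point): point on the yoke's hinge line, in the middle of the valve, 60 mm above the bench; the hinge line is the valve's own y, the bar's centre is 130 mm from it
- yoke (a joint): yoke angle: 0 = home, leaning 0.35 rad from upright to the valve's +x; grows as the bar is pulled over the top to the valve's -x (about towards the robot), stop at 0.85 (then leaning 0.5 rad to -x). A spring drives it home: about 1.5 N at the bar at home, 5 N at the stop; let go at the stop it flies back
- carton_low: bystander: low cardboard carton 70 x 130 x 50 mm; origin under its middle
- carton_white: bystander: white carton 80 x 140 x 70 mm; origin under its middle
- tape_roll: bystander: roll of tape lying flat, 100 mm across, 48 mm high; origin under its middle
- jar: bystander: white jar 64 mm across, 85 mm high; origin under its middle
- scanner: bystander: grey hand scanner lying down, about 160 x 45 x 40 mm; origin under its middle
- carton_tall: bystander: cardboard carton 90 x 120 x 100 mm; origin under its middle
- driver: bystander: screwdriver lying on the bench
Things that resemble listed ones, but are neither listed nor needed, are in the scene too. What is shaped like the dump but blue or green is not meant.

How it is judged (in metres and radians):
On the way, in this order (a step that is already met when the one before it is completed fails the run):
1. all five toggles of the row are off (value of joint each of toggle1, toggle2, toggle3, toggle4, toggle5 above 1.2 rad), for 0.2 s.
2. the yoke is pulled to its stop (at least 0.76 of 0.85 rad) (value of joint yoke above 0.76 rad), for 0.1 s.
3. the yoke is back home (under 0.06 rad) (value of joint yoke below 0.06 rad), for 0.2 s.
At the end, for the whole second after the job is handed in: The five toggles of the row are off (over 1.2 of 1.55 rad), the toggle apart is still on (under 0.3 rad), the yoke is home (under 0.06 rad) (all of step 1 and value of joint toggle_apart below 0.3 rad and value of joint yoke below 0.06 rad); the robot touches nothing.
It fails at once if the hand lifts away part-way through the drag: grasp point more than 175 mm above the bench while some toggles of the row are off and others still on (value of joint any of toggle1, toggle2, toggle3, toggle4, toggle5 above 1.2 rad and value of joint any of toggle1, toggle2, toggle3, toggle4, toggle5 below 1 rad and z of the grasp point in the frame of bank above 0.175 m).
It fails at once if the toggle that stands apart is flipped (value of joint toggle_apart above 0.7 rad).
It fails at once if the yoke flies back (faster than 1.6 rad/s homewards) (velocity of joint yoke below -1.6 rad/s).
It fails at once if a bystander is shifted by more than 40 mm (distance of any of carton_low, carton_white, tape_roll, jar, scanner, carton_tall, driver from where it was at the start of the episode above 0.04 m).
It also fails if it takes over 64 s, if anything falls off the work surface, if the arm or the gripper's body presses on something with over 40 N, if the wrist force passes 120 N, or if a joint passes its speed limit or range.

## Working session

There is one attempt and no reset: what is moved stays moved. The work goes in short steps, Python scripts to look and compute and a tool call to move; the robot and the scene stay as the last step left them, time stands still between calls to the robot, and variables do not carry over. Pictures are saved under pics/ and viewed, on a budget of 10 in all, crops included, one or two more only if the job needs it, and the job is handed in when it is done.

Besides the shell and the picture viewer there is one more tool, called after ">>>" by a JSON object that holds its "name" and its "arguments". play_rows: Moves the arm, as the interface text tells. Its arguments: {"type":"object","properties":{"targets":{"type":"array","items":{"type":"array","items":{"type":"array","items":{"type":"number"}}}}},"required":["targets"]}

```bash
mkdir -p pics; cat > h.py <<'E'
from station import *
import numpy as np, cv2
def px(name,pts,z):
    c=get_calibration(name);K=np.array(c["camera_matrix"]);T=np.array(c["T"]);d=c.get("distortion",c.get("dist",None))
    out=[]
    for u,v in pts:
        r=np.linalg.inv(K)@[u,v,1]; r=T[:3,:3]@[r[0],-r[1],-r[2]]; o=T[:3,3]
        out.append(o+r*(z-o[2])/r[2])
    return np.array(out)
def proj(name,P):
    c=get_calibration(name);K=np.array(c["camera_matrix"]);T=np.array(c["T"])
    q=(np.atleast_2d(P)-T[:3,3])@T[:3,:3]; q=q*[1,-1,-1]; q=q@K.T
    return q[:,:2]/q[:,2:]
E
python3 - <<'E'
from h import *
for n in("scene","top"):
    cv2.imwrite(f"pics/{n}0.png",capture(n)); c=get_calibration(n); print(c)
s=sense();print(s["tcp_pos"],s["ee_rot"],s["time_s"],s["gripper_width"])
E
```

```text
{'camera_matrix': array([[512.01777027,   0.        , 316.21162932],
       [  0.        , 512.01777027, 231.37469201],
       [  0.        ,   0.        ,   1.        ]]), 'T': array([[-4.47405672e-01, -6.95274590e-01,  5.62513474e-01,
         1.19940853e+00],
       [ 8.94330831e-01, -3.48335353e-01,  2.80775438e-01,
         3.47006726e-01],
       [ 7.27302141e-04,  6.28693666e-01,  7.77652715e-01,
         1.11425706e+00],
       [ 0.00000000e+00,  0.00000000e+00,  0.00000000e+00,
         1.00000000e+00]])}
{'camera_matrix': array([[489.58257679,   0.        , 326.23970985],
       [  0.        , 489.58257679, 242.62631721],
       [  0.        ,   0.        ,   1.        ]]), 'T': array([[ 0.02851744,  0.9797232 , -0.19831594,  0.28140153],
       [-0.99939933,  0.03185333,  0.01365064,  0.00753902],
       [ 0.01969087,  0.19780754,  0.98004308,  1.35358029],
       [ 0.        ,  0.        ,  0.        ,  1.        ]])}
[0.25565698 0.56978025 0.23857812] [[ 9.12289934e-01 -4.09544343e-01 -7.11666926e-04]
 [-4.09544953e-01 -9.12288186e-01 -1.78802080e-03]
 [ 8.30284744e-05  1.92265297e-03 -9.99998148e-01]] 0.1 1.0025777646695302
```

View pics/scene0.png

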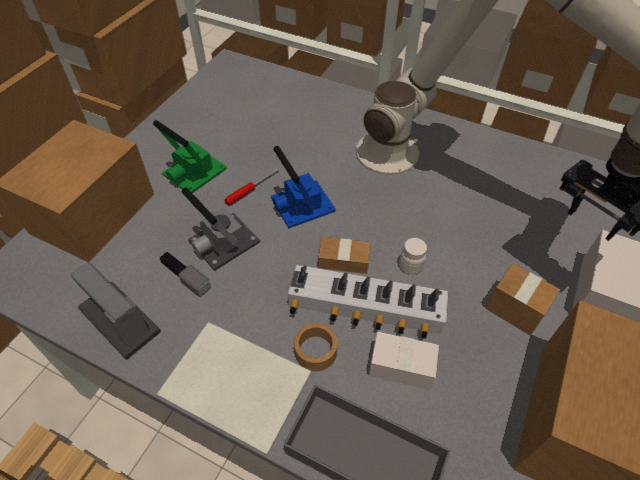

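View pics/top0.png

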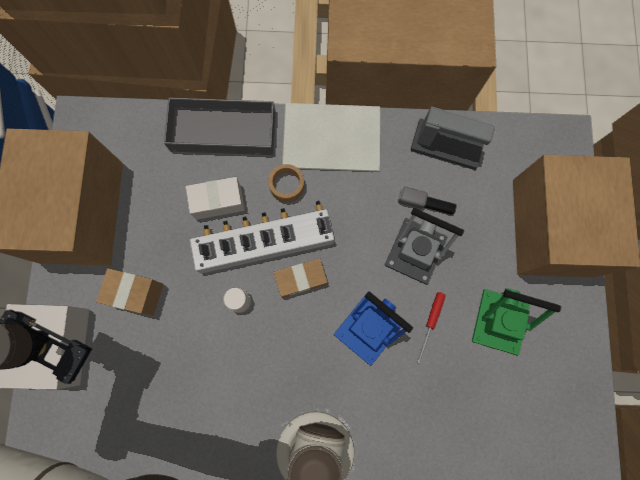

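The top view shows the bank around (262,242), with the row at columns 205–290 and the apart toggle near (323,227). The grey dump is at (420,248), with its black grip bar from about (413,211) to (462,234). Next I'll enlarge both.

```bash
python3 - <<'E'
from h import *
t=cv2.imread("pics/top0.png")
a=cv2.resize(t[195:285,180:345],None,fx=4.8,fy=4.8,interpolation=cv2.INTER_CUBIC)
cv2.imwrite("pics/a.png",a)
s=cv2.imread("pics/scene0.png")
b=np.hstack([cv2.resize(t[195:295,370:470],None,fx=4,fy=4,interpolation=cv2.INTER_CUBIC),cv2.resize(s[175:275,165:265],None,fx=4,fy=4,interpolation=cv2.INTER_CUBIC)])
cv2.imwrite("pics/b.png",b)
E
```

```text
(no output)
```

View pics/a.png

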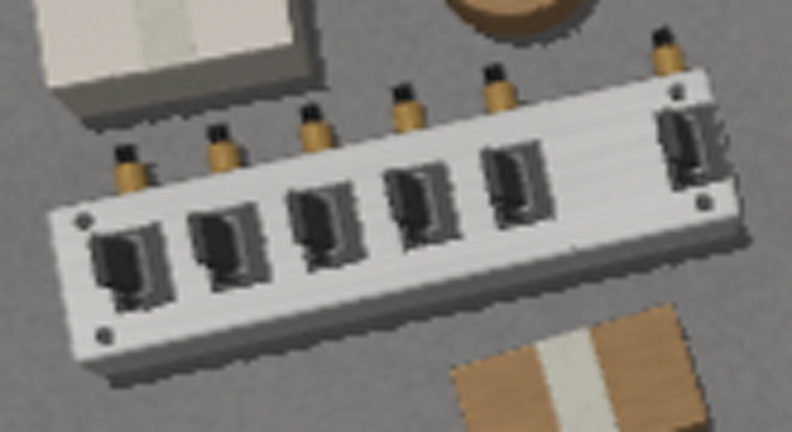

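View pics/b.png

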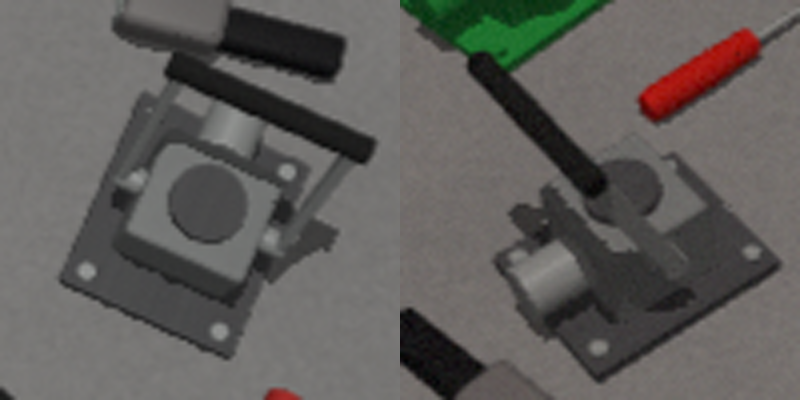

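Crop a: the bar's top corners are at (50,213), (708,70), (738,213) and (77,360). Crop b: the bar ends are at (172,65) and (368,150) in the top half, and at (482,62) and (593,183) in the scene half.

```bash
python3 - <<'E'
from h import *
A=np.array([(50,213),(708,70),(738,213),(77,360)])/4.8+[180,195]-.4
P=px("top",A,.06);print(P,P.mean(0),[np.linalg.norm(P[i]-P[i-1]) for i in range(4)])
d=(P[0]+P[3]-P[1]-P[2])[:2];d/=np.linalg.norm(d);print("y axis",d,np.degrees(np.arctan2(d[1],d[0])))
# toggle feet: base plates shadows centre
c=P.mean(0)[:2]
print("toggle tips in top px col (crop)", )
B=np.array([(172,65),(368,150)])/4+[370,195]-.4
S=(np.array([(482,62),(593,183)])-[400,0])/4+[165,175]-.4
G=px("top",B,.182);H=px("scene",S,.182)
for Q in(G,H):print(Q,Q.mean(0),np.linalg.norm(Q[0]-Q[1]),np.degrees(np.arctan2(*(Q[0]-Q[1])[[1,0]])))
F=np.array([(143,95),(62,280),(232,355)])/4+[370,195]-.4
print("foot",px("top",F,.01), px("top",F[[0,2]],.01).mean(0))
# project candidate pivots for s offset
x=np.array([d[1],-d[0]])
for s in (.16,.154,.158,.15):
    piv=[np.r_[c+d*(s-k),.06] for k in(0,.054,.108,.162,.216,.316)]
    print(s,((proj("top",piv)+.4-[180,195])*4.8).round(0).tolist())
    tip=[np.r_[c+d*(s-k+.0136),.105] for k in(0,.054,.108,.162,.216,.316)]
    print("  tip",((proj("top",tip)+.4-[180,195])*4.8).round(0).tolist())
E
```

```text
[[ 0.54127257  0.35545227  0.06      ]
 [ 0.63647175 -0.01016951  0.06      ]
 [ 0.55384374 -0.02938949  0.06      ]
 [ 0.45894941  0.33371233  0.06      ]] [0.54763437 0.1624014  0.06      ] [np.float64(0.08514533469825002), np.float64(0.37781235009407255), np.float64(0.08483392759843825), np.float64(0.3752970315057828)]
y axis [-0.25241157  0.96761997] 104.62026268021611
toggle tips in top px col (crop)
[[ 0.60590697 -0.22085283  0.182     ]
 [ 0.5557978  -0.34173393  0.182     ]] [ 0.58085239 -0.28129338  0.182     ] 0.13085552384067847 67.48439460148852
[[ 0.55326044 -0.34256586  0.182     ]
 [ 0.6051577  -0.22486011  0.182     ]] [ 0.57920907 -0.28371298  0.182     ] 0.12863891408438927 -113.79300746630157
foot [[ 0.63083043 -0.23359939  0.01      ]
 [ 0.4962701  -0.17663453  0.01      ]
 [ 0.4475535  -0.29465205  0.01      ]] [ 0.53919196 -0.26412572  0.01      ]
0.16 [[114.0, 275.0], [210.0, 254.0], [305.0, 233.0], [400.0, 212.0], [494.0, 191.0], [667.0, 153.0]]
  tip [[70.0, 265.0], [169.0, 244.0], [268.0, 222.0], [366.0, 200.0], [464.0, 179.0], [643.0, 140.0]]
0.154 [[124.0, 273.0], [220.0, 252.0], [315.0, 231.0], [410.0, 210.0], [504.0, 189.0], [678.0, 151.0]]
  tip [[81.0, 263.0], [180.0, 241.0], [279.0, 220.0], [377.0, 198.0], [475.0, 177.0], [654.0, 137.0]]
0.158 [[117.0, 274.0], [213.0, 253.0], [308.0, 232.0], [403.0, 211.0], [497.0, 191.0], [671.0, 153.0]]
  tip [[73.0, 265.0], [173.0, 243.0], [271.0, 221.0], [370.0, 200.0], [467.0, 178.0], [647.0, 139.0]]
0.15 [[132.0, 271.0], [227.0, 250.0], [322.0, 229.0], [417.0, 208.0], [511.0, 188.0], [685.0, 149.0]]
  tip [[88.0, 261.0], [187.0, 240.0], [286.0, 218.0], [384.0, 197.0], [482.0, 175.0], [661.0, 136.0]]
```

>>> {"name": "play_rows", "arguments": {"targets": [[[1, 0.024, -0.02, 0, -0.09], [1, 0.048, -0.04, 0, -0.18], [1, 0.072, -0.06, 0, -0.27], [1, 0.096, -0.08, 0, -0.36], [1, 0.12, -0.1, 0, -0.45]]]}}

```text
time_s: 0.52
tcp_pos: [0.3765, 0.469, 0.239]
ee_rot: [[0.64, -0.768, -0.001], [-0.768, -0.64, -0.001], [0.0, 0.001, -1.0]]
wrist_force: [0.3, -0.6, -0.0]
gripper_width: 0.707
```

>>> {"name": "play_rows", "arguments": {"targets": [[[1, 0.024, -0.02, 0, -0.09], [1, 0.048, -0.04, 0, -0.18], [1, 0.072, -0.06, 0, -0.27], [1, 0.096, -0.08, 0, -0.36], [1, 0.119, -0.104, 0, -0.444]]]}}

```text
time_s: 0.93
tcp_pos: [0.4957, 0.3653, 0.2389]
ee_rot: [[0.248, -0.969, -0.001], [-0.969, -0.248, -0.0], [0.0, 0.001, -1.0]]
wrist_force: [0.9, 0.6, 1.0]
gripper_width: 0.322
```

>>> {"name": "play_rows", "arguments": {"targets": [[[1, 0, 0, -0.03, 0], [1, 0, 0, -0.06, 0], [1, 0, 0, -0.09, 0], [1, 0, 0, -0.115, 0], [1, 0, 0, -0.133, 0]]]}}

```text
time_s: 1.35
tcp_pos: [0.4937, 0.3647, 0.1033]
ee_rot: [[0.251, -0.968, -0.003], [-0.968, -0.251, -0.003], [0.002, 0.004, -1.0]]
wrist_force: [0.8, 0.6, -0.4]
gripper_width: 0.02
```

```bash
python3 - <<'E'
from h import *
s=sense();print(s["tcp_pos"],s["ee_rot"][:,0],s["joints"],s["wrist_force"])
n=np.hstack([cv2.resize(capture("top")[180:320,120:350],None,fx=2,fy=2),cv2.resize(capture("scene")[220:360,270:440],None,fx=2,fy=2)])
cv2.imwrite("pics/c.png",n)
E
```

```text
[0.49373345 0.36474038 0.10327872] [ 0.25126583 -0.96791555  0.0022292 ] [ 51.52351631  28.16511361 -10.88888087  -0.05409504 -51.21440634
 -36.93733188] [ 0.80212931  0.56361919 -0.35513728]
```

View pics/c.png

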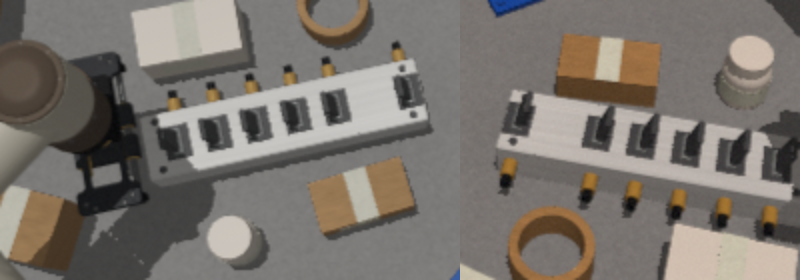

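The picture shows the shut finger at the bar's +y end, in line with the row, and nothing has been disturbed. I'll start the drag.

>>> {"name": "play_rows", "arguments": {"targets": [[[1, 0.0025, -0.0097, 0.004, 0], [1, 0.005, -0.0194, 0.004, 0], [1, 0.0076, -0.029, 0.004, 0], [1, 0.0101, -0.0387, 0.004, 0], [1, 0.0126, -0.0484, 0.004, 0]]]}}

```text
time_s: 1.87
tcp_pos: [0.5081, 0.3169, 0.1119]
ee_rot: [[0.252, -0.968, 0.002], [-0.968, -0.252, 0.002], [-0.001, -0.002, -1.0]]
wrist_force: [-0.0, -0.2, -0.4]
gripper_width: 0.008
```

>>> {"name": "play_rows", "arguments": {"targets": [[[1, 0.0025, -0.0097, 0, 0], [1, 0.005, -0.0194, 0, 0], [1, 0.0076, -0.029, 0, 0], [1, 0.0101, -0.0387, 0, 0], [1, 0.0126, -0.0484, 0, 0]]]}}

```text
time_s: 2.28
tcp_pos: [0.5203, 0.2684, 0.1106]
ee_rot: [[0.252, -0.968, 0.0], [-0.968, -0.252, 0.0], [-0.0, -0.0, -1.0]]
wrist_force: [-0.1, -1.0, 0.1]
gripper_width: 0.003
```

>>> {"name": "play_rows", "arguments": {"targets": [[[1, 0.0025, -0.0097, 0, 0], [1, 0.005, -0.0194, 0, 0], [1, 0.0076, -0.029, 0, 0], [1, 0.0101, -0.0387, 0, 0], [1, 0.0126, -0.0484, 0, 0]]]}}

```text
time_s: 2.7
tcp_pos: [0.5329, 0.2201, 0.1105]
ee_rot: [[0.252, -0.968, -0.0], [-0.968, -0.252, 0.0], [-0.0, -0.0, -1.0]]
wrist_force: [0.3, 0.7, -0.5]
gripper_width: 0.002
```

```bash
python3 - <<'E'
from h import *
s=sense();print(s["tcp_pos"],s["wrist_force"])
n=np.hstack([cv2.resize(capture("top")[180:320,120:350],None,fx=2,fy=2),cv2.resize(capture("scene")[220:360,270:440],None,fx=2,fy=2)])
cv2.imwrite("pics/d.png",n)
E
```

```text
[0.53289517 0.22010818 0.11051912] [ 0.34599278  0.65396484 -0.50800294]
```

View pics/d.png

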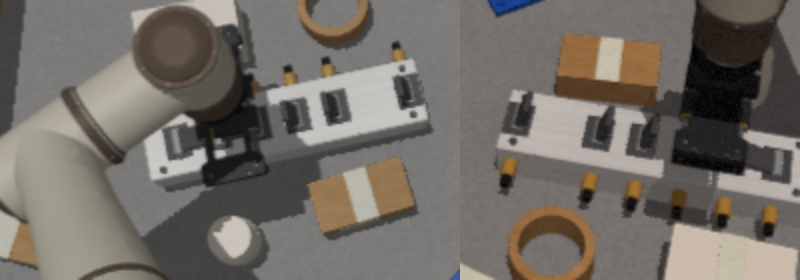

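Toggle 1 lies flat, and the drag is working with toggles 4, 5 and the apart one still upright. I'll continue, slightly lower.

>>> {"name": "play_rows", "arguments": {"targets": [[[1, 0.0025, -0.0097, -0.002, 0], [1, 0.005, -0.0194, -0.002, 0], [1, 0.0076, -0.029, -0.002, 0], [1, 0.0101, -0.0387, -0.002, 0], [1, 0.0126, -0.0484, -0.002, 0]]]}}

```text
time_s: 3.22
tcp_pos: [0.5454, 0.1716, 0.1085]
ee_rot: [[0.252, -0.968, -0.0], [-0.968, -0.252, -0.0], [0.0, 0.0, -1.0]]
wrist_force: [0.5, 1.0, 0.3]
gripper_width: 0.006
```

>>> {"name": "play_rows", "arguments": {"targets": [[[1, 0.0025, -0.0097, 0, 0], [1, 0.005, -0.0194, 0, 0], [1, 0.0076, -0.029, 0, 0], [1, 0.0101, -0.0387, 0, 0], [1, 0.0126, -0.0484, 0, 0]]]}}

```text
time_s: 3.63
tcp_pos: [0.5581, 0.1231, 0.1086]
ee_rot: [[0.252, -0.968, -0.0], [-0.968, -0.252, -0.0], [0.0, 0.0, -1.0]]
wrist_force: [-0.5, -0.6, -0.1]
gripper_width: 0.009
```

>>> {"name": "play_rows", "arguments": {"targets": [[[1, 0.0025, -0.0097, 0, 0], [1, 0.005, -0.0194, 0, 0], [1, 0.0076, -0.029, 0, 0], [1, 0.0101, -0.0387, 0, 0], [1, 0.0126, -0.0484, 0, 0]]]}}

```text
time_s: 4.05
tcp_pos: [0.5707, 0.0748, 0.1085]
ee_rot: [[0.252, -0.968, -0.0], [-0.968, -0.252, -0.0], [0.0, 0.0, -1.0]]
wrist_force: [-0.5, -0.1, 0.5]
gripper_width: 0.006
```

```bash
python3 - <<'E'
from h import *
s=sense();print(s["tcp_pos"],s["wrist_force"])
n=np.hstack([cv2.resize(capture("top")[180:320,150:380],None,fx=2,fy=2),cv2.resize(capture("scene")[220:360,270:440],None,fx=2,fy=2)])
cv2.imwrite("pics/e.png",n)
E
```

```text
[0.57068483 0.07480785 0.10853179] [-0.52723352 -0.10015831  0.46879265]
```

View pics/e.png

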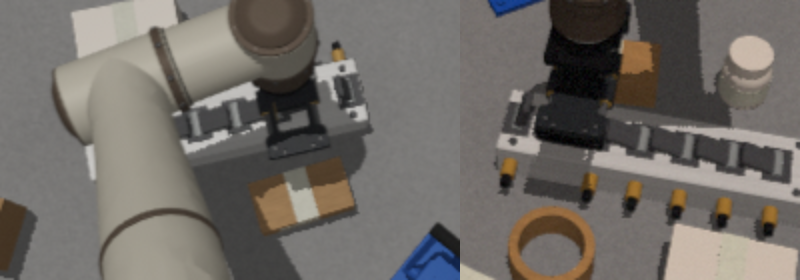

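Toggles 1–4 lie flat, the apart toggle is still upright, and toggle 5 is under the finger. I'll nudge 10 mm further, hold, then lift and move over the yoke.

>>> {"name": "play_rows", "arguments": {"targets": [[[1, 0.0012, -0.005, 0, 0], [1, 0.0025, -0.0097, 0, 0], [1, 0.0025, -0.0097, 0, 0], [1, 0.0025, -0.0097, 0, 0], [1, 0.0025, -0.0097, 0, 0]]]}}

```text
time_s: 4.57
tcp_pos: [0.5729, 0.0663, 0.1086]
ee_rot: [[0.253, -0.968, 0.0], [-0.968, -0.253, 0.0], [-0.0, -0.0, -1.0]]
wrist_force: [1.0, 0.8, -0.1]
gripper_width: 0.003
```

>>> {"name": "play_rows", "arguments": {"targets": [[[1, 0, 0, 0.03, 0], [1, 0, 0, 0.06, 0], [1, 0, 0, 0.09, 0], [1, 0, 0, 0.12, 0], [1, 0, 0, 0.15, 0]]]}}

```text
time_s: 4.98
tcp_pos: [0.5726, 0.0664, 0.2601]
ee_rot: [[0.253, -0.967, 0.0], [-0.967, -0.253, 0.0], [-0.0, -0.0, -1.0]]
wrist_force: [0.5, -0.1, -0.2]
gripper_width: 0.005
```

>>> {"name": "play_rows", "arguments": {"targets": [[[0, 0.001, -0.03, 0, -0.06], [0, 0.002, -0.06, 0, -0.12], [0, 0.002, -0.09, 0, -0.18], [0, 0.003, -0.12, 0, -0.25], [0, 0.003, -0.15, 0, -0.32]]]}}

```text
time_s: 5.4
tcp_pos: [0.5758, -0.0847, 0.2587]
ee_rot: [[-0.067, -0.998, 0.0], [-0.998, 0.067, 0.0], [-0.0, -0.0, -1.0]]
wrist_force: [-0.1, 0.2, 0.1]
gripper_width: 0.298
```

>>> {"name": "play_rows", "arguments": {"targets": [[[0, 0.001, -0.04, 0, -0.07], [0, 0.002, -0.08, 0, -0.14], [0, 0.002, -0.12, 0, -0.21], [0, 0.003, -0.16, 0, -0.28], [0, 0.004, -0.197, 0, -0.338]]]}}

```text
time_s: 5.82
tcp_pos: [0.5797, -0.2826, 0.2586]
ee_rot: [[-0.395, -0.919, 0.0], [-0.919, 0.395, -0.0], [-0.0, -0.0, -1.0]]
wrist_force: [1.2, 0.1, 0.7]
gripper_width: 0.681
```

```bash
python3 - <<'E'
from h import *
s=sense();print(s["tcp_pos"],s["ee_rot"][:,0],s["joints"],s["gripper_width"])
n=np.hstack([cv2.resize(capture("top")[170:320,180:360],(480,400)),cv2.resize(capture("scene")[150:300,140:260],(320,400))])
cv2.imwrite("pics/f.png",n)
E
```

```text
[ 0.5797048  -0.28263362  0.25858917] [-3.94900486e-01 -9.18723901e-01 -3.46954719e-06] [-1.16452403e+01  2.33529824e+01  5.23440348e+00  3.66808877e-04
 -7.18787376e+01 -1.16146415e+01] 0.6809082464690639
```

View pics/f.png

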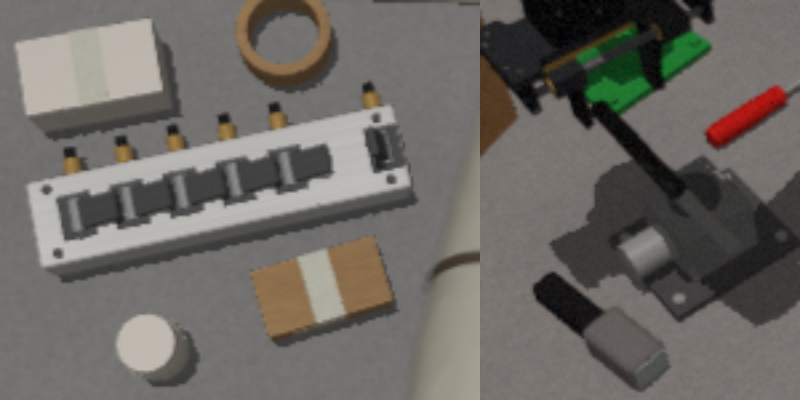

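All five toggles are flat and the apart one is upright. The yoke is at home with the open hand above it. I'll check by projection that the hand is centred over the bar.

```bash
python3 - <<'E'
from h import *
s=sense();R=np.array(s["ee_rot"]);p=np.array(s["tcp_pos"])
im=capture("scene");im2=capture("top")
print(s["gripper_width"])
for n,i in(("scene",im),("top",im2)):
    o=i.copy()
    for w in(-.0435,.0435):
        u=proj(n,p+R@[0,w,.017])[0];cv2.circle(o,tuple(int(x) for x in u.round()),2,(0,0,255),-1)
    e=[p*[1,1,0]+[0,0,.182]+R@[x,0,0] for x in(-.068,0,.068)]
    for q in e:
        u=proj(n,q)[0];cv2.circle(o,tuple(int(x) for x in u.round()),2,(0,255,255),-1)
    c=o[130:260,150:280] if n=="scene" else o[170:300,370:500]
    if n=="scene":A=c
    else: A=np.hstack([A,c])
cv2.imwrite("pics/g.png",cv2.resize(A,None,fx=3,fy=3,interpolation=cv2.INTER_CUBIC))
E
```

```text
0.7716351176004204
```

View pics/g.png

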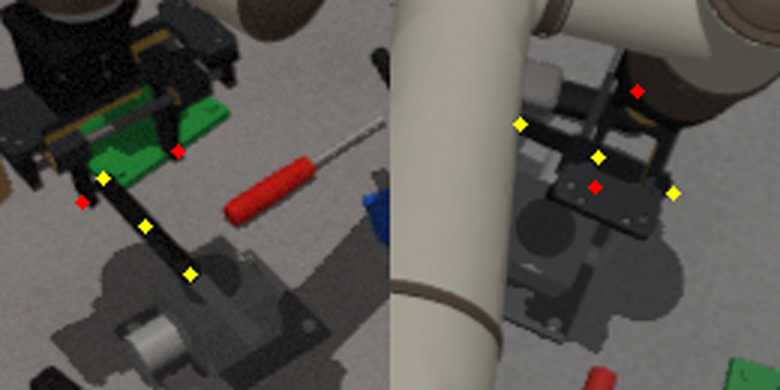

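The marked points fall on the fingertips and along the bar, so the hand is centred. I'll descend and grip.

>>> {"name": "play_rows", "arguments": {"targets": [[[0, 0, 0, 0, 0], [0, 0, 0, -0.02, 0], [0, 0, 0, -0.04, 0], [0, 0, 0, -0.06, 0], [0, 0, 0, -0.078, 0]]]}}

```text
time_s: 6.43
tcp_pos: [0.5801, -0.2788, 0.18]
ee_rot: [[-0.389, -0.921, 0.0], [-0.921, 0.389, 0.0], [-0.0, -0.0, -1.0]]
wrist_force: [-0.1, 0.3, -0.8]
gripper_width: 0.999
```

>>> {"name": "play_rows", "arguments": {"targets": [[[1, 0, 0, 0, 0], [1, 0, 0, 0, 0], [1, 0, 0, 0, 0], [1, 0, 0, 0, 0], [1, 0, 0, 0, 0]]]}}

```text
time_s: 6.85
tcp_pos: [0.5807, -0.2808, 0.1822]
ee_rot: [[-0.392, -0.92, 0.003], [-0.92, 0.392, -0.001], [-0.0, -0.003, -1.0]]
wrist_force: [0.1, 0.5, 0.3]
gripper_width: 0.705
```

>>> {"name": "play_rows", "arguments": {"targets": [[[1, 0, 0, 0, 0], [1, 0, 0, 0, 0], [1, 0, 0, 0, 0], [1, 0, 0, 0, 0], [1, 0, 0, 0, 0]]]}}

```text
time_s: 7.27
tcp_pos: [0.5799, -0.281, 0.1806]
ee_rot: [[-0.392, -0.92, 0.0], [-0.92, 0.392, 0.0], [-0.0, -0.0, -1.0]]
wrist_force: [-0.2, 0.6, 0.5]
gripper_width: 0.324
```

>>> {"name": "play_rows", "arguments": {"targets": [[[1, 0, 0, 0, 0], [1, 0, 0, 0, 0], [1, 0, 0, 0, 0], [1, 0, 0, 0, 0], [1, 0, 0, 0, 0]]]}}

```text
time_s: 7.68
tcp_pos: [0.5803, -0.2811, 0.1806]
ee_rot: [[-0.392, -0.92, 0.001], [-0.92, 0.392, -0.0], [0.0, -0.001, -1.0]]
wrist_force: [1.8, -0.6, -0.6]
gripper_width: 0.196
```

```bash
python3 - <<'E'
from h import *
s=sense();print(s["tcp_pos"],s["wrist_force"],s["gripper_width"])
v=np.array([np.cos(np.radians(-23.1)),np.sin(np.radians(-23.1))])
# arc offsets from home, vertical world shift
for q in np.arange(.05,.951,.05):
    th=.35-q; dx=.13*(np.sin(th)-np.sin(.35)); dz=.13*(np.cos(th)-np.cos(.35))
    print(round(q,2),(v*dx).round(4),round(dz,4))
E
```

```text
[ 0.58025626 -0.28107551  0.18055512] [ 1.78166313 -0.60738261 -0.59884378] 0.19617065138154566
0.05 [-0.0057  0.0024] 0.0021
0.1 [-0.0114  0.0049] 0.0038
0.15 [-0.0172  0.0074] 0.0053
0.2 [-0.0231  0.0099] 0.0064
0.25 [-0.0291  0.0124] 0.0072
0.3 [-0.035   0.0149] 0.0077
0.35 [-0.041   0.0175] 0.0079
0.4 [-0.047  0.02 ] 0.0077
0.45 [-0.0529  0.0226] 0.0072
0.5 [-0.0589  0.0251] 0.0064
0.55 [-0.0648  0.0276] 0.0053
0.6 [-0.0706  0.0301] 0.0038
0.65 [-0.0763  0.0326] 0.0021
0.7 [-0.082  0.035] 0.0
0.75 [-0.0876  0.0374] -0.0024
0.8 [-0.093   0.0397] -0.0051
0.85 [-0.0983  0.0419] -0.008
0.9 [-0.1035  0.0441] -0.0113
0.95 [-0.1085  0.0463] -0.0148
```

It's gripped: opening 0.196 matches the 18 mm bar. Now I'll pull along the arc.

>>> {"name": "play_rows", "arguments": {"targets": [[[1, -0.0057, 0.0024, 0.002, 0], [1, -0.0114, 0.0049, 0.0038, 0], [1, -0.0172, 0.0074, 0.0053, 0], [1, -0.0231, 0.0099, 0.0064, 0], [1, -0.0291, 0.0124, 0.0072, 0]]]}}

```text
time_s: 8.1
tcp_pos: [0.5523, -0.2691, 0.1894]
ee_rot: [[-0.392, -0.92, 0.006], [-0.92, 0.392, -0.002], [-0.0, -0.007, -1.0]]
wrist_force: [5.9, -4.3, 0.0]
gripper_width: 0.197
```

>>> {"name": "play_rows", "arguments": {"targets": [[[1, -0.006, 0.0025, 0.0005, 0], [1, -0.012, 0.0051, 0.0007, 0], [1, -0.018, 0.0076, 0.0005, 0], [1, -0.024, 0.0102, 0, 0], [1, -0.03, 0.0127, -0.0008, 0]]]}}

```text
time_s: 8.52
tcp_pos: [0.5243, -0.2572, 0.1911]
ee_rot: [[-0.391, -0.92, 0.012], [-0.92, 0.391, -0.005], [0.0, -0.013, -1.0]]
wrist_force: [4.3, -3.2, 7.2]
gripper_width: 0.199
```

>>> {"name": "play_rows", "arguments": {"targets": [[[1, -0.0059, 0.0025, -0.0011, 0], [1, -0.0117, 0.005, -0.0026, 0], [1, -0.0174, 0.0075, -0.0043, 0], [1, -0.0231, 0.0099, -0.0064, 0], [1, -0.0287, 0.0123, -0.0088, 0]]]}}

```text
time_s: 8.93
tcp_pos: [0.4957, -0.2446, 0.1818]
ee_rot: [[-0.391, -0.92, 0.012], [-0.921, 0.391, -0.004], [-0.001, -0.013, -1.0]]
wrist_force: [6.6, -2.8, 3.0]
gripper_width: 0.197
```

>>> {"name": "play_rows", "arguments": {"targets": [[[1, -0.0027, 0.0011, -0.0014, 0], [1, -0.0054, 0.0023, -0.0027, 0], [1, -0.008, 0.0034, -0.0042, 0], [1, -0.0107, 0.0045, -0.0056, 0], [1, -0.0107, 0.0045, -0.0056, 0]]]}}

```text
time_s: 9.35
tcp_pos: [0.4842, -0.2396, 0.1756]
ee_rot: [[-0.391, -0.92, 0.009], [-0.92, 0.391, -0.003], [-0.001, -0.01, -1.0]]
wrist_force: [4.3, -0.8, 5.8]
gripper_width: 0.196
```

```bash
python3 - <<'E'
from h import *
s=sense();p=s["tcp_pos"];print(p,s["wrist_force"],s["gripper_width"])
im=capture("scene")[130:280,150:300]; t=capture("top")[170:320,330:480]
cv2.imwrite("pics/i.png",cv2.resize(np.hstack([im,t]),None,fx=2.6,fy=2.6,interpolation=cv2.INTER_CUBIC))
E
```

```text
[ 0.48415854 -0.2395529   0.1755986 ] [ 4.31836893 -0.78275733  5.77175286] 0.196144025076773
```

View pics/i.png

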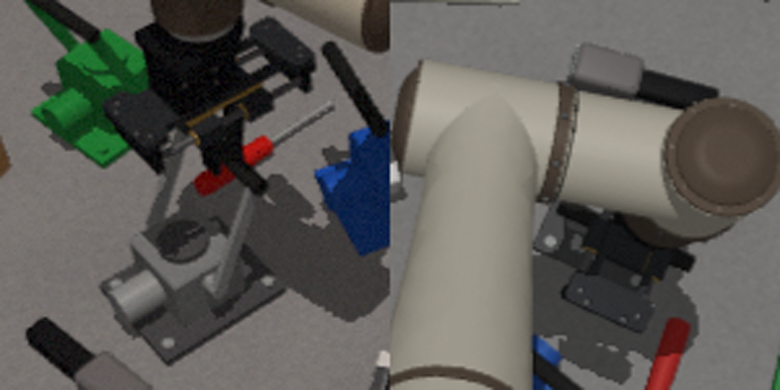

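The bar is held and pulled over towards the robot, to about 0.83 rad. I'll press on towards the stop until the force rises.

>>> {"name": "play_rows", "arguments": {"targets": [[[1, -0.0013, 0.0006, -0.0008, 0], [1, -0.0026, 0.0011, -0.0017, 0], [1, -0.0039, 0.0017, -0.0025, 0], [1, -0.0052, 0.0022, -0.0033, 0], [1, -0.0052, 0.0022, -0.0033, 0]]]}}

```text
time_s: 9.87
tcp_pos: [0.4814, -0.2383, 0.1737]
ee_rot: [[-0.39, -0.921, 0.015], [-0.921, 0.39, -0.005], [-0.001, -0.015, -1.0]]
wrist_force: [6.5, -3.8, 8.3]
gripper_width: 0.196
```

At the stop: motion was blocked short of the command and the force rose. Now I'll ease it home slowly.

>>> {"name": "play_rows", "arguments": {"targets": [[[1, 0.0041, -0.0017, 0.0026, 0], [1, 0.0084, -0.0035, 0.0051, 0], [1, 0.0126, -0.0053, 0.0073, 0], [1, 0.017, -0.0072, 0.0094, 0], [1, 0.0215, -0.0091, 0.0113, 0]]]}}

```text
time_s: 10.28
tcp_pos: [0.4958, -0.2446, 0.1805]
ee_rot: [[-0.392, -0.92, -0.006], [-0.92, 0.392, 0.003], [-0.0, 0.006, -1.0]]
wrist_force: [0.5, 3.2, 4.2]
gripper_width: 0.195
```

>>> {"name": "play_rows", "arguments": {"targets": [[[1, 0.0045, -0.0019, 0.0017, 0], [1, 0.0091, -0.0039, 0.0031, 0], [1, 0.0137, -0.0059, 0.0045, 0], [1, 0.0184, -0.0079, 0.0055, 0], [1, 0.0231, -0.0099, 0.0064, 0]]]}}

```text
time_s: 10.7
tcp_pos: [0.5206, -0.2552, 0.1861]
ee_rot: [[-0.392, -0.92, -0.002], [-0.92, 0.392, 0.002], [-0.001, 0.002, -1.0]]
wrist_force: [2.7, 4.8, -1.3]
gripper_width: 0.197
```

>>> {"name": "play_rows", "arguments": {"targets": [[[1, 0.0047, -0.002, 0.0006, 0], [1, 0.0095, -0.004, 0.0011, 0], [1, 0.0143, -0.0061, 0.0014, 0], [1, 0.0191, -0.0081, 0.0015, 0], [1, 0.0239, -0.0102, 0.0013, 0]]]}}

```text
time_s: 11.12
tcp_pos: [0.5448, -0.2659, 0.1877]
ee_rot: [[-0.392, -0.92, -0.002], [-0.92, 0.392, 0.001], [-0.0, 0.002, -1.0]]
wrist_force: [0.5, 4.7, 0.5]
gripper_width: 0.195
```

>>> {"name": "play_rows", "arguments": {"targets": [[[1, 0.0047, -0.002, -0.0004, 0], [1, 0.0095, -0.004, -0.001, 0], [1, 0.0142, -0.006, -0.0018, 0], [1, 0.0189, -0.008, -0.0028, 0], [1, 0.0236, -0.01, -0.0039, 0]]]}}

```text
time_s: 11.53
tcp_pos: [0.5686, -0.2765, 0.1844]
ee_rot: [[-0.392, -0.92, -0.0], [-0.92, 0.392, -0.0], [0.0, 0.0, -1.0]]
wrist_force: [0.6, 4.0, 1.4]
gripper_width: 0.199
```

>>> {"name": "play_rows", "arguments": {"targets": [[[1, 0.0034, -0.0015, -0.001, 0], [1, 0.0068, -0.003, -0.0022, 0], [1, 0.0102, -0.0045, -0.0034, 0], [1, 0.0137, -0.0059, -0.0047, 0], [1, 0.0137, -0.0059, -0.0047, 0]]]}}

```text
time_s: 11.95
tcp_pos: [0.5811, -0.282, 0.1796]
ee_rot: [[-0.392, -0.92, -0.004], [-0.92, 0.392, 0.001], [0.001, 0.004, -1.0]]
wrist_force: [-3.8, 3.4, 3.8]
gripper_width: 0.196
```

Back at home, pressing lightly on the home stop (x force has reversed). I'll hold, release and retreat upward.

>>> {"name": "play_rows", "arguments": {"targets": [[[1, 0.0015, -0.0006, 0, 0], [1, 0.0015, -0.0006, 0, 0], [1, 0.0015, -0.0006, 0, 0], [1, 0.0015, -0.0006, 0, 0], [1, 0.0015, -0.0006, 0, 0]]]}}

```text
time_s: 12.37
tcp_pos: [0.5813, -0.2821, 0.1796]
ee_rot: [[-0.392, -0.92, -0.005], [-0.92, 0.392, 0.001], [0.001, 0.006, -1.0]]
wrist_force: [-5.7, 4.6, 5.8]
gripper_width: 0.197
```

>>> {"name": "play_rows", "arguments": {"targets": [[[0, 0, 0, 0, 0], [0, 0, 0, 0, 0], [0, 0, 0, 0, 0], [0, 0, 0, 0, 0], [0, 0, 0, 0, 0]]]}}

```text
time_s: 12.78
tcp_pos: [0.5841, -0.283, 0.1796]
ee_rot: [[-0.392, -0.92, 0.001], [-0.92, 0.392, -0.001], [0.0, -0.001, -1.0]]
wrist_force: [-0.2, 0.5, 1.2]
gripper_width: 0.487
```

>>> {"name": "play_rows", "arguments": {"targets": [[[0, 0, 0, 0, 0], [0, 0, 0, 0, 0], [0, 0, 0, 0, 0], [0, 0, 0, 0, 0], [0, 0, 0, 0, 0]]]}}

```text
time_s: 13.2
tcp_pos: [0.5836, -0.2825, 0.1796]
ee_rot: [[-0.392, -0.92, 0.0], [-0.92, 0.392, -0.0], [0.0, -0.0, -1.0]]
wrist_force: [-0.2, -0.6, 1.0]
gripper_width: 0.87
```

>>> {"name": "play_rows", "arguments": {"targets": [[[0, 0, 0, 0.02, 0], [0, 0, 0, 0.05, 0], [0, 0, 0, 0.08, 0], [0, 0, 0, 0.11, 0], [0, 0, 0, 0.12, 0]]]}}

```text
time_s: 13.62
tcp_pos: [0.5851, -0.2834, 0.3055]
ee_rot: [[-0.392, -0.92, 0.008], [-0.92, 0.392, -0.004], [0.0, -0.009, -1.0]]
wrist_force: [-0.1, -0.4, 1.3]
gripper_width: 0.998
```

>>> {"name": "play_rows", "arguments": {"targets": [[[0, 0, 0, 0, 0], [0, 0, 0, 0, 0], [0, 0, 0, 0, 0], [0, 0, 0, 0, 0], [0, 0, 0, 0, 0]]]}}

```text
time_s: 14.03
tcp_pos: [0.5831, -0.2823, 0.2978]
ee_rot: [[-0.392, -0.92, -0.003], [-0.92, 0.392, 0.001], [0.0, 0.003, -1.0]]
wrist_force: [0.5, 0.3, -0.1]
gripper_width: 1.001
```

```bash
python3 - <<'E'
from h import *
s=sense();print(s["tcp_pos"],s["wrist_force"],s["gripper_width"])
im=capture("scene")[130:370,130:450]
cv2.imwrite("pics/j.png",cv2.resize(im,None,fx=2.5,fy=2.5,interpolation=cv2.INTER_CUBIC))
E
```

```text
[ 0.58307212 -0.28228946  0.29778876] [ 0.52498138  0.30532395 -0.12009792] 1.00136111286661
```

View pics/j.png

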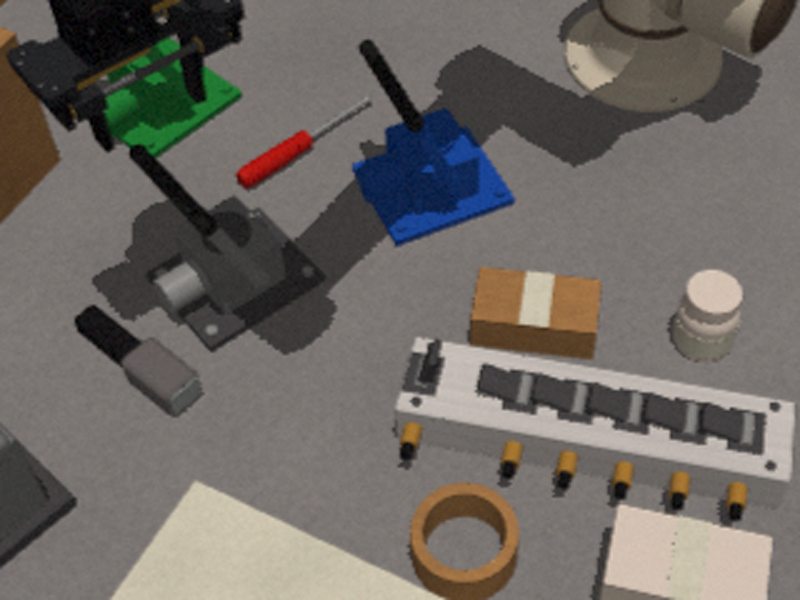

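The picture shows the yoke bar at home, from (135,150) to (210,228), which matches the start. The five toggles are flat at (485–765, 380–430), the apart one is upright at (432,360), and nothing has shifted. The robot is clear, so I'm handing in.

```bash
python3 -c "
from station import *
print(finish_job())"
```

```text
the job is handed in; nothing more can be done
None
```

The job is done and handed in after about 14 s of the 64 s allowed; `finish_job` reports no verdict.

- **Toggles:** One drag of the shut finger, its end about 31–34 mm above the bar, flipped all five row toggles to off. The hand stayed low until the last one was over.
- **Dump valve:** I gripped the grey dump's yoke bar and pulled it to its stop. By the hand's travel it reached about 0.85 rad; the motion was blocked and the force rose there. I eased it home at a commanded rate of about 0.5 rad/s, held it against the home stop, and let go.
- **Last checks:** The final picture shows the five toggles flat, the apart toggle upright and the yoke where it was at the start. The bystanders in view (driver, scanner, tape roll, jar and two cartons) look unmoved. `carton_tall` was outside that last crop. The hand was clear above the bar with the wrist force near zero. No check failed or disagreed.

I viewed 11 pictures, one over the budget of 10.

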